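Wipe shut the row of well covers

TASK

Close the five hinged covers of the sample block by stroking the closed fingertips lightly along the row: begin at the end that the open covers lean away from and travel the way they lean, so that they go down one after another in that order and all lie flat on the block at the end. Do not press hard, push the block out of its place, tip it or lift it, and leave the two vials and the solder reel near its ends alone.

Things in the scene. Friction and masses are not known exactly. Their poses are not given: they have to be found in the camera images.
- sample_block: Loose aluminium block raised on a stand, top face 60 x 210 mm (x, y), 100 mm above the worktop; base plate 80 x 230 mm, rubber feet; about 0.9 kg. Five plain steel covers are hinged on its flat top in a straight row, each over a well with a sunken vial. Origin: centre of its underside. The row runs along its own y axis, from +y (first cover) to -y (fifth cover); z is up.
- row_start (a point): Point on the block's centre line at the hinge of the first cover, at the height of the upper face of closed covers (103 mm above the worktop), 15 mm in from the +y end of the block. Fingertips travelling 3 to 12 mm above this height shut the covers; lower, they catch on the hinges.
- row_end (a point): Point on the block's centre line at the free edge of the fifth cover when it is closed, at the height of the upper face of closed covers (103 mm above the worktop). It lies 177 mm from row_start in the block's -y direction.
- cover_1 (a joint): Angle (rad) of the first cover: 0 = lying flat, grows as it opens, stop at 1.15. Friction hinge, moved by under 0.5 N: it stays open above about 0.7 rad, falls shut by itself below about 0.6. Hinge across the row, 0 mm from row_start towards row_end. Cover 36 mm wide across the row, 3 mm thick, reaching 33 mm from the hinge towards row_end: open, it leans up and towards row_end, so a stroke from row_start wipes it shut.
- cover_2 (a joint): Angle (rad) of the second cover: 0 = lying flat, grows as it opens, stop at 1.15. Friction hinge, moved by under 0.5 N: it stays open above about 0.7 rad, falls shut by itself below about 0.6. Hinge across the row, 36 mm from row_start towards row_end. Cover 36 mm wide across the row, 3 mm thick, reaching 33 mm from the hinge towards row_end: open, it leans up and towards row_end, so a stroke from row_start wipes it shut.
- cover_3 (a joint): Angle (rad) of the third cover: 0 = lying flat, grows as it opens, stop at 1.15. Friction hinge, moved by under 0.5 N: it stays open above about 0.7 rad, falls shut by itself below about 0.6. Hinge across the row, 72 mm from row_start towards row_end. Cover 36 mm wide across the row, 3 mm thick, reaching 33 mm from the hinge towards row_end: open, it leans up and towards row_end, so a stroke from row_start wipes it shut.
- cover_4 (a joint): Angle (rad) of the fourth cover: 0 = lying flat, grows as it opens, stop at 1.15. Friction hinge, moved by under 0.5 N: it stays open above about 0.7 rad, falls shut by itself below about 0.6. Hinge across the row, 108 mm from row_start towards row_end. Cover 36 mm wide across the row, 3 mm thick, reaching 33 mm from the hinge towards row_end: open, it leans up and towards row_end, so a stroke from row_start wipes it shut.
- cover_5 (a joint): Angle (rad) of the fifth cover: 0 = lying flat, grows as it opens, stop at 1.15. Friction hinge, moved by under 0.5 N: it stays open above about 0.7 rad, falls shut by itself below about 0.6. Hinge across the row, 144 mm from row_start towards row_end. Cover 36 mm wide across the row, 3 mm thick, reaching 33 mm from the hinge towards row_end: open, it leans up and towards row_end, so a stroke from row_start wipes it shut.
- vial: Bystander: loose upright glass vial with a white cap, 27 mm across, 73 mm tall, beyond the row_start end of the block. Origin: centre of its underside.
- small_vial: Bystander: loose upright glass vial with a green cap, 22 mm across, 58 mm tall, beyond the row_end end of the block. Origin: centre of its underside.
- reel: Bystander: loose solder reel standing on its flange, 56 mm across, 38 mm tall, beyond the row_end end of the block. Origin: centre of its underside.

How it is judged (in metres and radians):
On the way, in this order (a step that is already met when the one before it is completed fails the run):
1. the first cover goes down, the next one still open (value of joint cover_1 below 0.15 rad), for 0.05 s.
2. the second cover goes down, the next one still open (value of joint cover_2 below 0.15 rad), for 0.05 s.
3. the third cover goes down, the next one still open (value of joint cover_3 below 0.15 rad), for 0.05 s.
4. the fourth cover goes down, the next one still open (value of joint cover_4 below 0.15 rad), for 0.05 s.
5. the fifth cover goes down (value of joint cover_5 below 0.15 rad), for 0.05 s.
At the end, for the whole second after the job is handed in: All five covers lie flat (each hinge under 0.15 rad, which is 5 mm at the free edge), closed in the order first to fifth; the block stands at rest and level within 15 mm of where it stood, and the two vials and the reel within 15 mm of where they stood (value of joint each of cover_1, cover_2, cover_3, cover_4, cover_5 below 0.15 rad and distance of each of sample_block, vial, small_vial, reel from where it was at the start of the episode below 0.015 m and linear speed of sample_block below 0.01 m/s and angle between sample_block's own z axis and vertical below 0.05 rad); the robot touches nothing.
It fails at once if the fingers press on the block or its covers with more than 25 N (contact force between the fingers and sample_block above 25 N).
It fails at once if the block is lifted, tipped or pushed more than 15 mm (height (world z) of sample_block above 0.008 m or angle between sample_block's own z axis and vertical above 0.1 rad or distance of sample_block from where it was at the start of the episode above 0.015 m).
It fails at once if a vial or the reel is moved more than 15 mm or tipped (distance of any of vial, small_vial, reel from where it was at the start of the episode above 0.015 m or angle between any of vial, small_vial, reel's own z axis and vertical above 0.3 rad).
It also fails if it takes over 48 s, if anything falls off the work surface, if the arm or the gripper's body presses on something with over 40 N, if the wrist force passes 120 N, or if a joint passes its speed limit or range.

ROBOT

A 6-joint arm with a two-finger parallel gripper is mounted at the origin on a cart in front of the work surface, level with it; the furniture and walls round the work are solid. World frame = base frame: x ahead of the robot, y to its left, z up, the work surface at z = 0. Lengths are in mm, angles in rad, forces in N, time in s.
With the tool pointing down it reaches from about 350 to 975 mm from the base axis. Payload 17.4 kg.
Tool frame: the origin (TCP) lies between the finger pads; the fingertips stand 25 mm ahead of it and the grasp point (between the pads) lies 6 mm ahead of it; z points along the fingers, y is the line along which they close (so a half turn about z gives the same grasp; the last joint's range is limited). The gripper opens to 85 mm and grips with 20 to 120 N. Pads are 22 mm wide; open, the fingers measure 114 mm over their backs; the gripper's body (76 mm by 85 mm) begins 54 mm behind the grasp point. The pads swing forward as they close: fully open they stand 13 mm farther back than shut.
Start: joints at [-1.14, 0.116, 1.442, -0, 1.584, -0.038], TCP at [304.968, -602.185, 256.303] pointing down, gripper open.
Joint ranges: [-2.83, 2.83], [-0.83, 2.19], [0.07, 2.5], [-1.14, 4.28], [0.01, 3], [-2.97, 2.97]. Speed limits (rad/s): [1.89, 1.89, 2.22, 3.14, 3.14, 3.14].

INTERFACE

Orientations are given as a 3x3 rotation matrix whose columns are the frame's x, y, z axes.
In Python, from cell import bot, claw, status, viewer gives the robot as it stands. Calls block until the motion is done:
- bot.goto(position, orientation): joint-space move of the TCP to a pose.
- bot.servo_line(position, orientation=None, rate=150, force_limit=None): straight line of the TCP; orientation=None keeps the orientation; rate is the mean speed in mm/s. With force_limit (N) it stops when the force on the tool has changed by that much, and returns True; else False.
- bot.set_joints(angles): joint-space move.
- claw.move_gripper(opening): finger opening in mm; the grip force is fixed at half the most; returns when the fingers have stopped.
- bot.pause(seconds).
- bot.ik(position, orientation): joint angles nearest the present ones, or None.
- status.read_state(): the state.
- viewer.snapshot(name): name is "side" or "top"; returns a dict with "image" (420x560x3 uint8, red, green, blue), "z_map" (420x560 float32, mm along the optical axis (not along the pixel's ray), 0 where there is no reading), "mtx" (3x3 intrinsics, pixels), "camera_from_world" (4x4, takes a point from world to camera coordinates). Camera axes: x right, y down, z forward; pixel columns grow to the right and rows downward; lengths in mm; the calibration is good to about 2 mm. A picture is of the moment at which its call begins.
A pose or a line that the arm cannot do raises bot.Unreachable and nothing moves.
- bot.close_job(): hands the job in; it is judged then, once.
Trained networks look in the newest picture that a camera, given by its name, has taken for a name from the list of things; names that differ only in an ending like _2 or _b are one class to them, and where a whole thing is asked for, a point or a joint stands for the part that bears it (a point fixed in the world has none). Each returns a list of dicts, best first, with "p" (0 to 1); they miss things now and then, are a little off and sometimes report something else, mostly with a low value. They report only what shows in the picture. A call takes as long as a camera call.
- viewer.cut_out(camera, thing): "mask" (420x560 bool, what is visible of it) and "bbox" ([centre column, centre row, width, height] in pixels, round what is visible of it).
- viewer.place_of(camera, thing): "uv" ([column, row] in pixels: a listed point, or the origin of a listed thing).
The state is a dict: "time": time; "joints": joint angles; "qd": joint speeds; "joint_torque": joint torques, N m; "ee_pos": TCP position; "orientation": TCP orientation; "wrist_force": force on the tool from outside, world axes, zero at the start; "torque": the same for the moment, N m; "grip_width": finger opening in mm; "grasp_force": force on a finger pad.
Only numpy, scipy, OpenCV 4.12 (cv2) and the standard library are available. Lean on these libraries where they do the work, as an engineer would, in place of code of your own. Each camera call takes 0.05 s, during which the arm holds its last target. There are 200 camera calls.

## Working session

There is one attempt and no reset: what is moved stays moved. The work goes in short steps, each a Python script; the robot and the scene stay as the last script left them, time stands still between calls to the robot, and variables do not carry over. Pictures are saved under pics/ and viewed, at most 10 in all, crops included, and the job is handed in when it is done.

```bash
mkdir -p pics; cat > h.py <<'E'
import numpy as np, cv2
from cell import bot, claw, status, viewer
def world(s,uv,z=None):
    """pixel -> world; at given world height z, or from z_map"""
    K=s["mtx"];T=np.linalg.inv(s["camera_from_world"])
    r=np.linalg.inv(K)@np.array([uv[0],uv[1],1.])
    if z is None: return T[:3,:3]@(r*s["z_map"][int(round(uv[1])),int(round(uv[0]))])+T[:3,3]
    d=T[:3,:3]@r; o=T[:3,3]; return o+d*(z-o[2])/d[2]
def cloud(s):
    v,u=np.mgrid[:420,:560]; d=s["z_map"]; K=s["mtx"]
    P=np.stack([(u-K[0,2])/K[0,0]*d,(v-K[1,2])/K[1,1]*d,d],-1)
    T=np.linalg.inv(s["camera_from_world"]); W=P@T[:3,:3].T+T[:3,3]; W[d==0]=np.nan; return W
def save(s,n): cv2.imwrite("pics/"+n+".png",s["image"][:,:,::-1])
E
python3 - <<'E'
from h import *
ims=[]
for c in("top","side"):
    s=viewer.snapshot(c); ims.append(s["image"]); save(s,c+"0")
    W=cloud(s)
    print(c,"cam pos",np.linalg.inv(s["camera_from_world"])[:3,3].round())
    for t,z in(("row_start",103),("row_end",103),("sample_block",0),("vial",0),("small_vial",0),("reel",0)):
        for r in viewer.place_of(c,t)[:2]: print(c,t,round(r["p"],2),np.round(r["uv"]),world(s,r["uv"],z).round(1))
    m=viewer.cut_out(c,"sample_block")
    if m:
        m=m[0]["mask"]; P=W[m]; P=P[np.abs(P[:,2]-100)<4]
        if len(P)>20:
            print("topface n",len(P),"z",np.median(P[:,2]).round(1),cv2.minAreaRect(P[:,:2].astype(np.float32)))
    np.save(c+"0.npy",W)
print(status.read_state()["time"])
E
```

```text
top cam pos [ 264.   59. 1083.]
top row_start 0.94 [254. 217.] [468.  109.2 103. ]
top row_end 0.75 [337. 218.] [452.9 -72.6 103. ]
top sample_block 0.75 [293. 226.] [461.1  22.7   0. ]
top vial 0.66 [231. 225.] [474.2 173.4   0. ]
top small_vial 0.55 [382. 227.] [ 442.8 -192.9    0. ]
top reel 0.88 [359. 227.] [ 446.3 -136.9    0. ]
topface n 1641 z 99.1 ((459.47821044921875, 23.795799255371094), (210.03538513183594, 61.09938049316406), 87.8640365600586)
side cam pos [498. 901. 413.]
side row_start 0.65 [293. 212.] [471.6 106.6 103. ]
side row_end 0.97 [294. 187.] [467.2 -74.6 103. ]
side sample_block 0.75 [297. 238.] [456.6  17.3   0. ]
side vial 0.66 [288. 269.] [480.6 172.4   0. ]
topface n 397 z 100.7 ((459.24609375, 23.69422149658203), (215.2092742919922, 59.719295501708984), 87.73771667480469)
0.8
```

View pics/top0.png

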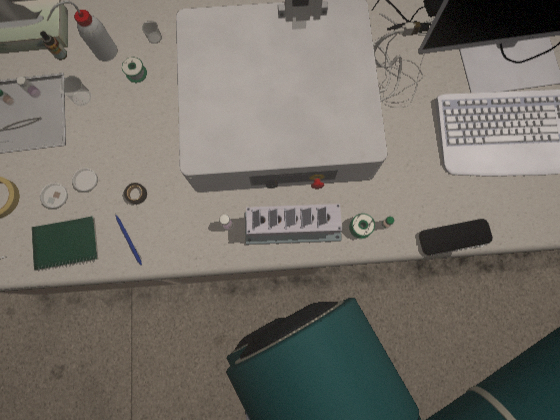

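View pics/side0.png

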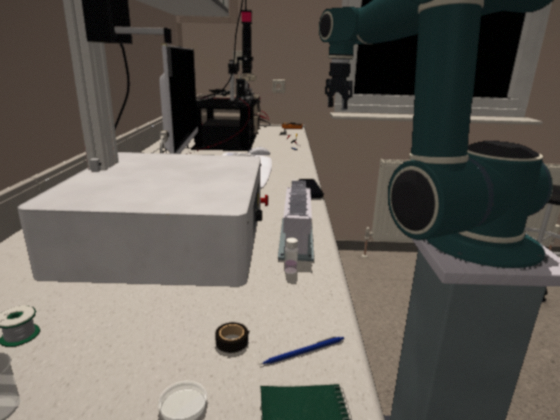

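The top view shows the block at about (245–341, 205–243), with the vial at (225,220), the reel at (362,226) and the small vial at (390,221). A large box stands behind the block, with its front at row ~185. Next I'll check the lean direction and the clearances to the box.

```bash
python3 - <<'E'
from h import *
W=np.load("top0.npy").reshape(-1,3); W=W[~np.isnan(W[:,0])]
c=np.array([459.4,23.7]); a=np.radians(87.8); e=np.array([np.cos(a),np.sin(a)]); n=np.array([e[1],-e[0]])
s=(W[:,:2]-c)@e; t=(W[:,:2]-c)@n
k=(abs(t)<14)&(abs(s)<108)&(W[:,2]>60)
print("max z per 6mm, s from +y end:",[(int(q),round(float(W[k&(s>=q)&(s<q+6),2].max(initial=0)))) for q in range(102,-109,-6)])
for lo,hi in((30,60),(60,80),(80,100),(100,140),(140,220)):
    m=(abs(s)<170)&(t>=lo)&(t<hi); print("t",lo,hi,"zmax",W[m,2].max(initial=0).round())
for nm in("top","side"):
    im=cv2.imread(f"pics/{nm}0.png")
    cr=im[190:260,215:405] if nm=="top" else im[165:285,250:350]
    cv2.imwrite(f"pics/{nm}_crop.png",cv2.resize(cr,None,fx=4,fy=4,interpolation=cv2.INTER_CUBIC))
R=np.stack([n,e],1)
R=np.array([[n[0],e[0],0],[n[1],e[1],0],[0,0,-1]])
for RR in(np.c_[n,0*n][:0],):pass
X=np.r_[n,0];Y=np.r_[e,0]
for nm,x in(("x=n",X),("x=-n",-X),("x=e",Y),("x=-e",-Y)):
    z=np.array([0,0,-1.]);O=np.c_[x,np.cross(z,x),z]
    for q in(130,-95):
        p=np.r_[c+q*e,134]; j=bot.ik(p,O); print(nm,q,p.round(),None if j is None else np.round(j,2))
E
```

```text
max z per 6mm, s from +y end: [(102, 101), (96, 102), (90, 105), (84, 114), (78, 125), (72, 132), (66, 102), (60, 102), (54, 104), (48, 115), (42, 124), (36, 133), (30, 132), (24, 102), (18, 106), (12, 112), (6, 120), (0, 124), (-6, 129), (-12, 102), (-18, 103), (-24, 114), (-30, 121), (-36, 129), (-42, 129), (-48, 103), (-54, 107), (-60, 117), (-66, 125), (-72, 131), (-78, 103), (-84, 103), (-90, 102), (-96, 101), (-102, 102), (-108, 102)]
t 30 60 zmax 99.0
t 60 80 zmax 95.0
t 80 100 zmax 160.0
t 100 140 zmax 160.0
t 140 220 zmax 162.0
x=n 130 [464. 154. 134.] [ 0.27 -0.24  1.98 -0.    1.4   1.88]
x=n -95 [456. -71. 134.] [-0.21 -0.31  2.04 -0.    1.41  1.4 ]
x=-n 130 [464. 154. 134.] [ 0.27 -0.24  1.98 -0.    1.4  -1.27]
x=-n -95 [456. -71. 134.] [-0.21 -0.31  2.04 -0.    1.41 -1.74]
x=e 130 [464. 154. 134.] [ 0.27 -0.24  1.98 -0.    1.4   0.31]
x=e -95 [456. -71. 134.] [-0.21 -0.31  2.04 -0.    1.41 -0.17]
x=-e 130 [464. 154. 134.] [ 0.27 -0.24  1.98 -0.    1.4  -2.84]
x=-e -95 [456. -71. 134.] None
```

View pics/top_crop.png

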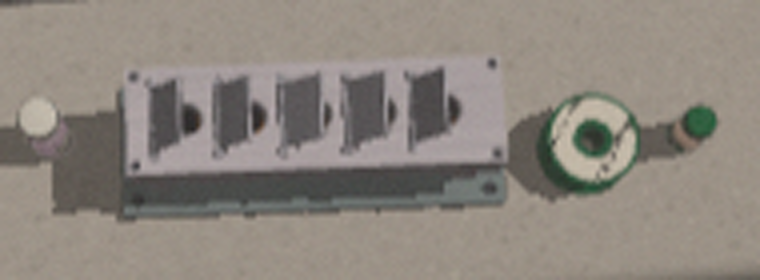

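The picture and the height profile agree. All five covers are open, with hinges at s = 90, 54, 18, −18 and −54, and they rise towards −y. The box behind is 160 mm high and more than 80 mm off the row, so the gripper clears it. Now I'll make the approach.

```bash
cat >> h.py <<'E'
c=np.array([459.4,23.7]); a=np.radians(87.8); e=np.array([np.cos(a),np.sin(a)])
O=np.c_[np.r_[e,0],np.cross([0,0,-1.],np.r_[e,0]),[0,0,-1.]]
def P(s,z): return np.r_[c+s*e,z]
E
python3 - <<'E'
from h import *
claw.move_gripper(0)
st=status.read_state()
bot.goto([205,-440,280],st["orientation"])
bot.goto(P(116,240),O)
print(bot.servo_line(P(116,134.5),rate=100,force_limit=5))
st=status.read_state(); print(st["time"],st["ee_pos"],st["grip_width"],st["wrist_force"],P(116,134.5))
for n in("top","side"): save(viewer.snapshot(n),n+"1")
i=[cv2.resize(cv2.imread("pics/top1.png")[170:270,215:365],(525,350)),cv2.resize(cv2.imread("pics/side1.png")[130:290,245:345],(219,350))]
cv2.imwrite("pics/m1.png",np.hstack(i))
E
```

```text
False
5.8333 [464.16109106 139.6943387  135.20041499] 0.15592952531656132 [0.84241212 0.13300319 0.02844957] [463.85298585 139.6144983  134.5       ]
```

View pics/m1.png

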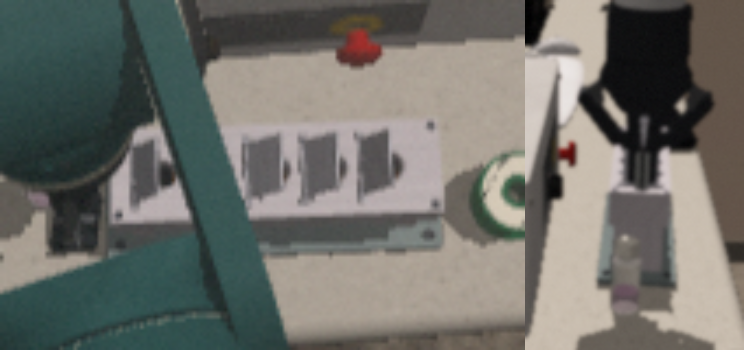

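The side view shows the closed fingertips centred above the block's near end, with all covers still open. Now the stroke.

```bash
python3 - <<'E'
from h import *
for q in(70,34,-2,-38,-74,-97):
    hit=bot.servo_line(P(q,134),rate=30,force_limit=8); st=status.read_state()
    print(q,hit,round(st["time"],2),st["ee_pos"].round(1) if hasattr(st["ee_pos"],"round") else st["ee_pos"],np.round(st["wrist_force"],1))
    if hit: break
else:
    bot.servo_line(P(-97,260),rate=120)
    bot.goto([205,-440,280],O)
s=viewer.snapshot("top"); W=cloud(s).reshape(-1,3); W=W[~np.isnan(W[:,0])]
d=W[:,:2]-c; q=d@e; t=d@np.array([e[1],-e[0]]); k=(abs(t)<14)&(W[:,2]>60)
print([round(float(W[k&(q>=x)&(q<x+6),2].max(initial=0))) for x in range(102,-109,-6)])
cv2.imwrite("pics/m2.png",cv2.resize(s["image"][190:260,215:405,::-1],None,fx=4,fy=4))
for n,z in(("sample_block",0),("vial",0),("small_vial",0),("reel",0)):
    r=viewer.place_of("top",n)
    if r: print(n,world(s,r[0]["uv"],z).round(1))
E
```

```text
70 False 7.62 [462.1  93.7 134. ] [ 0.3  0.  -0.2]
34 False 8.97 [460.7  57.8 134. ] [ 0.3 -0.2 -0.8]
-2 False 10.32 [459.3  21.8 134. ] [-0.2 -0.7 -0. ]
-38 False 11.67 [457.9 -14.1 134. ] [-0.  -0.1  0.5]
-74 False 13.02 [456.6 -50.1 134. ] [-0.5 -0.6  0.5]
-97 False 13.93 [455.7 -73.2 134. ] [ 0.1  0.3 -0.2]
[103, 104, 104, 106, 105, 105, 105, 106, 105, 106, 107, 106, 106, 106, 105, 104, 105, 105, 105, 105, 106, 107, 106, 104, 105, 107, 107, 105, 106, 107, 106, 105, 105, 101, 104, 101]
sample_block [456.   24.1   0. ]
vial [ 447.1 -139.2    0. ]
small_vial [ 442.  -191.6    0. ]
reel [ 442.  -141.8    0. ]
```

View pics/m2.png

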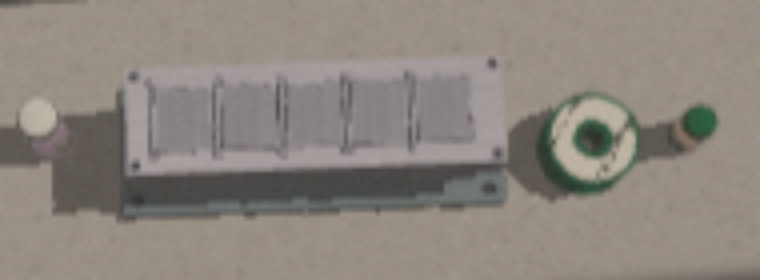

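All five covers lie flat. The block, vials and reel are at the same pixels as before; the odd "vial" reading is the network mistaking the reel for it. The arm is clear, so I'm handing in.

```bash
python3 -c "
from h import *
print(bot.close_job())"
```

```text
the job is handed in; nothing more can be done
None
```

I handed the job in after one light stroke from row_start to row_end: all five covers lie flat in the last picture, and the block, vials and reel show no movement; the hand-in call returned no verdict.

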